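Sort left-hand and right-hand ledge brackets

ROBOT

A 7-joint arm with a two-finger parallel gripper is mounted at the origin on a cart in front of the work surface, level with it; the furniture and walls round the work are solid. World frame = base frame: x ahead of the robot, y to its left, z up, the work surface at z = 0. Lengths are in m, angles in rad, forces in N, time in s.
With the tool pointing down it reaches from about 0.4 to 0.85 m from the base axis. Payload 10.4 kg.
Tool frame: the origin (TCP) lies midway between the tips of the shut fingers; the grasp point (between the pads) lies 19 mm behind it; z points along the fingers, y is the line along which they close (so a half turn about z gives the same grasp; the last joint's range is limited). The gripper opens to 85 mm and grips with 20 to 120 N. Pads are 22 mm wide; open, the fingers measure 114 mm over their backs; the gripper's body (76 mm by 85 mm) begins 54 mm behind the grasp point. The pads swing forward as they close: fully open they stand 13 mm farther back than shut.
Start: joints at [-1.37, 0.332, -0.065, 1.46, 0.022, 1.35, -0.088], TCP at [0.139, 0.609, 0.231] pointing down, gripper open.
Joint ranges: [-2.6, 2.6], [-0.5, 2.12], [-1.47, 1.34], [0.16, 2.42], [-1.27, 4.41], [0.06, 2.06], [-2.6, 2.6]. Speed limits (rad/s): [2.22, 2.22, 2.79, 2.79, 3.14, 3.14, 3.14].

INTERFACE

Orientations are given as a unit quaternion [w, x, y, z].
In Python, from bench import r gives the robot as it stands.
- The arm moves only by the shell command python3 jog.py 'ROWS' [FORCE]. ROWS is 1 to 8 rows, parted by semicolons, with the numbers parted by commas; each row has 7 numbers: the finger opening in m, then dx, dy, dz in shares of the most that a row can go, 1 being 62.5 mm, then a rotation vector rx, ry, rz in rad; each row shifts and turns the commanded pose from where the row before left it, along the tool's axes as they then stand; what a row does not reach is not made up. A row lasts 1/8 s, in which the tool goes at most 0.0625 m and 0.188 rad, less where a joint would pass 70% of its speed; a pose out of reach is approached as far as the arm can. The fingers move at their own pace and stop on an object; FORCE is the grip in N (left out, the last holds). Time passes only in rows, so rows that do not move let the fingers close. It prints the time, the measured TCP pose, the force, the opening and the grip force at its end. Input that does not fit is refused with a message, and nothing moves.
- r.sense(): the state, without advancing time (a new reading comes with each control period).
- r.capture(name): name is "side" or "top"; returns the picture (384x512x3 uint8, blue, green, red); there is no depth.
- r.get_calibration(name): a dict with "camera_matrix" (3x3 intrinsics, pixels), "dist_coeffs" ([k1, k2, p1, p2, k3] as OpenCV has them; the pictures are not rectified), "camera_from_world" (4x4, takes a point from world to camera coordinates). Camera axes: x right, y up, looking along -z (the intrinsics and any distortion apply to the point x, -y, -z); pixel columns grow to the right and rows downward; lengths in m; the calibration is good to about 2 mm. A picture is of the moment at which its call begins. get_calibration takes no time and is no camera call.
- r.finish_job(): hands the job in; it is judged then, once.
The state is a dict: "time_s": time; "joint_positions": joint angles; "joint_velocities": joint speeds; "joint_torque": joint torques, N m; "tcp_pos": TCP position; "tool_rot": TCP orientation; "contact_force": force on the tool from outside, world axes, zero at the start; "ft_torque": the same for the moment, N m; "grip_width": finger opening in m; "gripper_force": force on a finger pad.
Only numpy, scipy, OpenCV 4.12 (cv2) and the standard library are available. Lean on these libraries where they do the work, as an engineer would, in place of code of your own. Each camera call takes 0.05 s, during which the arm holds its last target. There are 200 camera calls.

TASK

The little wooden brackets for the shop's display ledges have been mixed up: two are left-hand and two are right-hand, mirror images of each other. Put each into the tray that shows a fixed sample of the same hand, one bracket to a bay, set down flat on the bay floor on its underside and lengthwise in the bay (either end first). Leave the bird, the pot and the mug where they stand.

Things in the scene. Friction and masses are not known exactly. Their poses are not given: they have to be found in the camera images.
- left_bracket_1: left-hand ledge bracket, pale wood, loose, 80 g, footprint 64 (x) x 40 (y) mm, z up; origin: centre of its underside. Upright 12 mm thick, 45 tall, along x at the -y edge (mid-plane y = -14 mm): grip it across from above. Ledge 8 mm thick covers the +y side; lip 10 mm thick, 22 tall, closes the ledge at the +x end. Seen along the upright toward the lip end, the ledge is left of the upright.
- left_bracket_2: left-hand ledge bracket, pale wood, loose, 80 g, footprint 64 (x) x 40 (y) mm, z up; origin: centre of its underside. Upright 12 mm thick, 45 tall, along x at the -y edge (mid-plane y = -14 mm): grip it across from above. Ledge 8 mm thick covers the +y side; lip 10 mm thick, 22 tall, closes the ledge at the +x end. Seen along the upright toward the lip end, the ledge is left of the upright.
- right_bracket_1: right-hand ledge bracket, pale wood, loose, 80 g, footprint 64 (x) x 40 (y) mm, z up; origin: centre of its underside. Upright 12 mm thick, 45 tall, along x at the +y edge (mid-plane y = +14 mm): grip it across from above. Ledge 8 mm thick covers the -y side; lip 10 mm thick, 22 tall, closes the ledge at the +x end. Seen along the upright toward the lip end, the ledge is right of the upright.
- right_bracket_2: right-hand ledge bracket, pale wood, loose, 80 g, footprint 64 (x) x 40 (y) mm, z up; origin: centre of its underside. Upright 12 mm thick, 45 tall, along x at the +y edge (mid-plane y = +14 mm): grip it across from above. Ledge 8 mm thick covers the -y side; lip 10 mm thick, 22 tall, closes the ledge at the +x end. Seen along the upright toward the lip end, the ledge is right of the upright.
- left_tray: dark tray, fixed, 142 (x) x 143 (y) mm; origin: centre of underside. Marked by a fixed left-hand sample bracket (48x30 mm, top z = 48 mm) on a raised strip 51 mm deep, 14 high, on its +x side. Two bays, grey floors at z = 5 mm, each 86 (x) x 64 (y) mm inside, centres x = -23, y = +34.5 and -34.5 mm; walls and divider 5 mm thick, tops z = 14 mm.
- right_tray: dark tray, fixed, 142 (x) x 143 (y) mm; origin: centre of underside. Marked by a fixed right-hand sample bracket (48x30 mm, top z = 48 mm) on a raised strip 51 mm deep, 14 high, on its +x side. Two bays, grey floors at z = 5 mm, each 86 (x) x 64 (y) mm inside, centres x = -23, y = +34.5 and -34.5 mm; walls and divider 5 mm thick, tops z = 14 mm.
- bird: bystander: small pale glazed bird ornament, 36x64x45 mm, loose; origin at the centre of its underside; to be left alone
- pinch_pot: bystander: small speckled white round pot, 53 mm across, 38 mm tall, loose; origin at the centre of its underside; to be left alone
- mug: bystander: white mug, 85x111 mm with its handle, 86 mm tall, loose; origin at the centre of its underside; to be left alone

How it is judged:
At the end, for the whole second after the job is handed in: Each bracket is at rest in a bay of its own in the tray of its hand: origin within 12.5 mm of the bay centre along each tray axis and 2 to 9 mm above the tray underside, upright within 0.1 rad, long side within 0.45 rad of the bay's (either way round) ((((x of left_bracket_1 in the frame of left_tray between -0.0355 and -0.0105 m and y of left_bracket_1 in the frame of left_tray between 0.022 and 0.047 m and z of left_bracket_1 in the frame of left_tray between 0.002 and 0.009 m and angle between the x axis of left_bracket_1 and the x axis of left_tray, either way round below 0.45 rad and angle between left_bracket_1's own z axis and vertical below 0.1 rad and linear speed of left_bracket_1 below 0.02 m/s and angular speed of left_bracket_1 below 0.2 rad/s) and (x of left_bracket_2 in the frame of left_tray between -0.0355 and -0.0105 m and y of left_bracket_2 in the frame of left_tray between -0.047 and -0.022 m and z of left_bracket_2 in the frame of left_tray between 0.002 and 0.009 m and angle between the x axis of left_bracket_2 and the x axis of left_tray, either way round below 0.45 rad and angle between left_bracket_2's own z axis and vertical below 0.1 rad and linear speed of left_bracket_2 below 0.02 m/s and angular speed of left_bracket_2 below 0.2 rad/s)) or ((x of left_bracket_1 in the frame of left_tray between -0.0355 and -0.0105 m and y of left_bracket_1 in the frame of left_tray between -0.047 and -0.022 m and z of left_bracket_1 in the frame of left_tray between 0.002 and 0.009 m and angle between the x axis of left_bracket_1 and the x axis of left_tray, either way round below 0.45 rad and angle between left_bracket_1's own z axis and vertical below 0.1 rad and linear speed of left_bracket_1 below 0.02 m/s and angular speed of left_bracket_1 below 0.2 rad/s) and (x of left_bracket_2 in the frame of left_tray between -0.0355 and -0.0105 m and y of left_bracket_2 in the frame of left_tray between 0.022 and 0.047 m and z of left_bracket_2 in the frame of left_tray between 0.002 and 0.009 m and angle between the x axis of left_bracket_2 and the x axis of left_tray, either way round below 0.45 rad and angle between left_bracket_2's own z axis and vertical below 0.1 rad and linear speed of left_bracket_2 below 0.02 m/s and angular speed of left_bracket_2 below 0.2 rad/s))) and (((x of right_bracket_1 in the frame of right_tray between -0.0355 and -0.0105 m and y of right_bracket_1 in the frame of right_tray between 0.022 and 0.047 m and z of right_bracket_1 in the frame of right_tray between 0.002 and 0.009 m and angle between the x axis of right_bracket_1 and the x axis of right_tray, either way round below 0.45 rad and angle between right_bracket_1's own z axis and vertical below 0.1 rad and linear speed of right_bracket_1 below 0.02 m/s and angular speed of right_bracket_1 below 0.2 rad/s) and (x of right_bracket_2 in the frame of right_tray between -0.0355 and -0.0105 m and y of right_bracket_2 in the frame of right_tray between -0.047 and -0.022 m and z of right_bracket_2 in the frame of right_tray between 0.002 and 0.009 m and angle between the x axis of right_bracket_2 and the x axis of right_tray, either way round below 0.45 rad and angle between right_bracket_2's own z axis and vertical below 0.1 rad and linear speed of right_bracket_2 below 0.02 m/s and angular speed of right_bracket_2 below 0.2 rad/s)) or ((x of right_bracket_1 in the frame of right_tray between -0.0355 and -0.0105 m and y of right_bracket_1 in the frame of right_tray between -0.047 and -0.022 m and z of right_bracket_1 in the frame of right_tray between 0.002 and 0.009 m and angle between the x axis of right_bracket_1 and the x axis of right_tray, either way round below 0.45 rad and angle between right_bracket_1's own z axis and vertical below 0.1 rad and linear speed of right_bracket_1 below 0.02 m/s and angular speed of right_bracket_1 below 0.2 rad/s) and (x of right_bracket_2 in the frame of right_tray between -0.0355 and -0.0105 m and y of right_bracket_2 in the frame of right_tray between 0.022 and 0.047 m and z of right_bracket_2 in the frame of right_tray between 0.002 and 0.009 m and angle between the x axis of right_bracket_2 and the x axis of right_tray, either way round below 0.45 rad and angle between right_bracket_2's own z axis and vertical below 0.1 rad and linear speed of right_bracket_2 below 0.02 m/s and angular speed of right_bracket_2 below 0.2 rad/s)))); the robot touches nothing.
It fails at once if the bird is moved more than 25 mm or tipped over (distance of bird from where it was at the start of the episode above 0.025 m or angle between bird's own z axis and vertical above 0.5 rad).
It fails at once if the pinch pot is moved more than 25 mm or tipped over (distance of pinch_pot from where it was at the start of the episode above 0.025 m or angle between pinch_pot's own z axis and vertical above 0.5 rad).
It fails at once if the mug is moved more than 25 mm or tipped over (distance of mug from where it was at the start of the episode above 0.025 m or angle between mug's own z axis and vertical above 0.5 rad).
It also fails if it takes over 99 s, if anything falls off the work surface, if the arm or the gripper's body presses on something with over 40 N, if the wrist force passes 120 N, or if a joint passes its speed limit or range.

## Working session

There is one attempt and no reset: what is moved stays moved. The work goes in short steps, Python scripts to look and compute and a shell command to move; the robot and the scene stay as the last step left them, time stands still between calls to the robot, and variables do not carry over. Pictures are saved under pics/ and viewed, at most 14 in all, crops included, and the job is handed in when it is done.

```bash
ls; mkdir -p pics
python3 - <<'E'
from bench import r
import cv2
for n in("top","side"):
    cv2.imwrite(f"pics/{n}0.png",r.capture(n)); c=r.get_calibration(n); print(n,c)
s=r.sense();print(s["tcp_pos"],s["tool_rot"],s["grip_width"],s["time_s"])
E
```

```text
bench.py
jog.py
pics
top {'camera_matrix': array([[360.20791521,   0.        , 262.93789725],
       [  0.        , 360.20791521, 196.23574638],
       [  0.        ,   0.        ,   1.        ]]), 'dist_coeffs': array([0.00669099, 0.        , 0.        , 0.        , 0.        ]), 'camera_from_world': array([[-0.0268341 , -0.99923402, -0.02848323,  0.03320696],
       [ 0.9952041 , -0.02938546,  0.09330219, -0.51868186],
       [-0.09406772, -0.02584295,  0.99523033, -0.85975702],
       [ 0.        ,  0.        ,  0.        ,  1.        ]])}
side {'camera_matrix': array([[480.24678515,   0.        , 260.77412759],
       [  0.        , 480.24678515, 188.61381887],
       [  0.        ,   0.        ,   1.        ]]), 'dist_coeffs': array([-0.16921425,  0.        ,  0.        ,  0.        ,  0.        ]), 'camera_from_world': array([[-0.99913728, -0.04150586,  0.00140343,  0.53782118],
       [ 0.02197679, -0.4997515 ,  0.86588998, -0.0687995 ],
       [-0.03523814,  0.8651738 ,  0.50023252, -1.11154292],
       [ 0.        ,  0.        ,  0.        ,  1.        ]])}
[0.1386378  0.60908166 0.23061593] [-4.83002334e-05  1.11658382e-01  9.93746449e-01 -6.31327578e-04] 0.08531262894371192 0.1
```

View pics/top0.png

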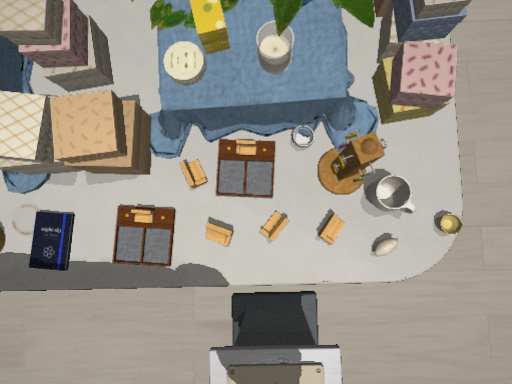

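View pics/side0.png

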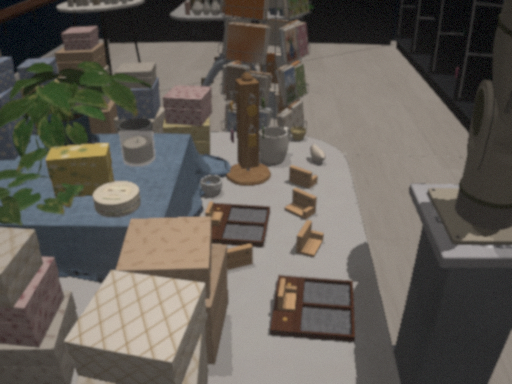

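```bash
cat > h.py <<'E'
import numpy as np,cv2
from bench import r
from scipy.spatial.transform import Rotation as R
def proj(n,P):
    c=r.get_calibration(n);T=c["camera_from_world"];q=np.atleast_2d(P)@T[:3,:3].T+T[:3,3]
    return cv2.projectPoints(q*[1,-1,-1],np.zeros(3),np.zeros(3),c["camera_matrix"],c["dist_coeffs"])[0][:,0]
def back(n,uv,z):
    c=r.get_calibration(n);T=c["camera_from_world"]
    p=cv2.undistortPoints(np.array(uv,float).reshape(-1,1,2),c["camera_matrix"],c["dist_coeffs"])[:,0]
    d=np.c_[p[:,0],-p[:,1],-np.ones(len(p))]@T[:3,:3]; o=-T[:3,:3].T@T[:3,3]
    return o+d*((z-o[2])/d[:,2])[:,None]
def crop(n,x0,y0,x1,y1,k,f,im=None):
    im=r.capture(n) if im is None else im
    cv2.imwrite(f,cv2.resize(im[y0:y1,x0:x1],None,fx=k,fy=k,interpolation=cv2.INTER_CUBIC))
E
python3 - <<'E'
from h import *
im=cv2.imread("pics/top0.png")
t=[(194,173),(219,233),(274,225),(332,228)]
M=np.vstack([np.hstack([cv2.resize(im[v-20:v+20,u-20:u+20],None,fx=7,fy=7,interpolation=cv2.INTER_CUBIC) for u,v in t[i:i+2]]) for i in(0,2)])
cv2.imwrite("pics/br.png",M)
t=[(246,168),(144,236)]
cv2.imwrite("pics/tr.png",np.hstack([cv2.resize(im[v-35:v+35,u-35:u+35],None,fx=5.6,fy=5.6,interpolation=cv2.INTER_CUBIC) for u,v in t]))
E
```

```text
(no output)
```

View pics/br.png

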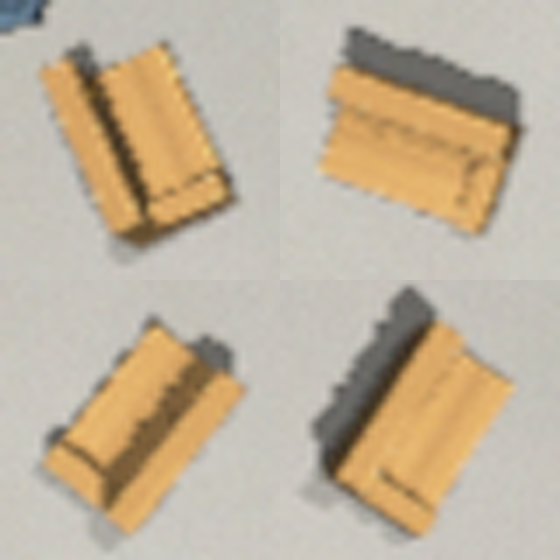

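View pics/tr.png

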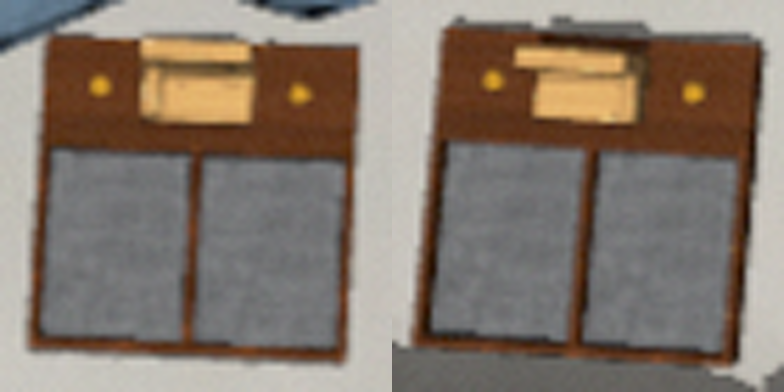

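```bash
cat > fit.py <<'E'
from h import *
from scipy.optimize import minimize
def box(x0,x1,y0,y1,z1):return np.array([[x,y,z] for x in(x0,x1) for y in(y0,y1) for z in(0,z1)])
def boxes(hand): # hand +1 left, -1 right
    b=[box(-.032,.032,-.020,-.008,.045),box(-.032,.032,-.02,.02,.008),box(.022,.032,-.02,.02,.022)]
    return [q*[1,hand,1] for q in b]
def render(p,hand,o,S,k,z=0):
    m=np.zeros((S*k,S*k),np.uint8)
    Rz=R.from_euler("z",p[2]).as_matrix()
    for b in boxes(hand):
        uv=(proj("top",b@Rz.T+[p[0],p[1],z])-o+.5)*k-.5
        cv2.fillConvexPoly(m,cv2.convexHull(np.round(uv*16).astype(np.int32)),1,shift=4)
    return m
def fit(im,c,hand,yaw,z=0,S=44,k=8):
    o=np.array(c)-S//2
    I=cv2.resize(im[o[1]:o[1]+S,o[0]:o[0]+S],None,fx=k,fy=k,interpolation=cv2.INTER_CUBIC)
    h=cv2.cvtColor(I,cv2.COLOR_BGR2HSV)
    M=((h[...,0]>6)&(h[...,0]<25)&(h[...,1]>95)).astype(np.uint8)
    f=lambda q:(lambda m:1-(m&M).sum()/(m|M).sum())(render(q*[.01,.01,.2],hand,o,S,k,z))
    x0=back("top",c,.015+z)[0]
    best=None
    for dy in(-.3,0,.3):
        s=minimize(f,[x0[0]/.01,x0[1]/.01,(yaw+dy)/.2],method="Nelder-Mead",options=dict(initial_simplex=np.array([[x0[0]*100,x0[1]*100,(yaw+dy)*5]]*4)+np.vstack([[0]*3,np.eye(3)*.8])))
        if best is None or s.fun<best.fun:best=s
    return best.x*[.01,.01,.2],1-best.fun
E
python3 - <<'E'
from fit import *
im=cv2.imread("pics/top0.png")
# image right=-y, image up=+x ; lip direction yaw
import math
B=dict(L1=((194,173),1,math.radians(-150)),R1=((219,233),-1,math.radians(-105)),R2=((274,225),-1,math.radians(140)),L2=((332,228),1,math.radians(145)))
for n,(c,h,y) in B.items(): 
    p,i=fit(im,c,h,y);print(n,p.round(4),np.degrees(p[2]).round(1),"iou",round(i,3),"z->uv",)
T=dict(left=((211,133),[(50,37),(357,45),(343,362),(30,350)]),right=((109,201),[(444-392,28),(762-392,40),(735-392,363),(416-392,345)]))
for n,(o,c) in T.items():
    uv=(np.array(c)+.5)/5.6-.5+o
    P=back("top",uv,.014)[:,:2];print(n,P.round(4).tolist())
    a=(P[0]+P[1]-P[2]-P[3]);print(" centre",P.mean(0).round(4),"yaw",np.degrees(np.arctan2(a[1],a[0])).round(2),"sides",[np.linalg.norm(P[i]-P[i-1]).round(4) for i in range(4)])
    yaw=np.arctan2(a[1],a[0]);Rz=R.from_euler("z",yaw).as_matrix()[:2,:2]
    print(" bays",(P.mean(0)+np.array([[-.023,.0345],[-.023,-.0345]])@Rz.T).round(4).tolist())
for n,z,uv in [("mug",.086,(393,190)),("bird",.02,(385,246)),("pot",.03,(302,136)),("clock",.2,(350,160)),("boxR",.15,(140,135))]: print(n,back("top",[uv],z).round(3))
E
```

```text
L1 [ 0.5853  0.1899 -2.6856] -153.9 iou 0.909 z->uv
R1 [ 0.4306  0.1328 -1.9377] -111.0 iou 0.908 z->uv
R2 [ 0.4472 -0.0064  2.4522] 140.5 iou 0.95 z->uvTraceback (most recent call last):
  File "<stdin>", line 7, in <module>
  File "fit.py", line 23, in fit
    s=minimize(f,[x0[0]/.01,x0[1]/.01,(yaw+dy)/.2],method="Nelder-Mead",options=dict(initial_simplex=np.array([[x0[0]*100,x0[1]*100,(yaw+dy)*5]]*4)+np.vstack([[0]*3,np.eye(3)*.8])))
    res = _minimize_neldermead(fun, x0, args, callback, bounds=bounds,
                               **options)
    fxr = func(xr)
    fx = function(np.copy(x), *(wrapper_args + args))
  File "fit.py", line 19, in <lambda>
    f=lambda q:(lambda m:1-(m&M).sum()/(m|M).sum())(render(q*[.01,.01,.2],hand,o,S,k,z))
                                                    ~~~~~~^^^^^^^^^^^^^^^^^^^^^^^^^^^^^
  File "fit.py", line 11, in render
    uv=(proj("top",b@Rz.T+[p[0],p[1],z])-o+.5)*k-.5
        ~~~~^^^^^^^^^^^^^^^^^^^^^^^^^^^^
  File "h.py", line 5, in proj
    c=r.get_calibration(n);T=c["camera_from_world"];q=np.atleast_2d(P)@T[:3,:3].T+T[:3,3]
ValueError: time passes only in moves, steps and waits
```

```bash
sed -i 's/^def proj/import functools\n@functools.lru_cache\ndef cal(n): return r.get_calibration(n)\ndef proj/; s/c=r.get_calibration(n)/c=cal(n)/' h.py
sed -i 's/^    f=lambda/    M=cv2.morphologyEx(M,cv2.MORPH_CLOSE,np.ones((25,25)))\n    f=lambda/' fit.py
cat > all.py <<'E'
from fit import *
import math
im=cv2.imread("pics/top0.png")
B=dict(L1=((194,173),1,math.radians(-150)),R1=((219,233),-1,math.radians(-105)),R2=((274,225),-1,math.radians(140)),L2=((332,228),1,math.radians(145)))
tiles=[]
for n,(c,h,y) in B.items(): 
    p,i=fit(im,c,h,y);print(n,p.round(4),np.degrees(p[2]).round(1),"iou",round(i,3))
    o=np.array(c)-22;I=cv2.resize(im[o[1]:o[1]+44,o[0]:o[0]+44],None,fx=8,fy=8,interpolation=cv2.INTER_CUBIC)
    Rz=R.from_euler("z",p[2]).as_matrix()
    for b in boxes(h):
        for s in((0,2,6,4),(1,3,7,5)): cv2.polylines(I,[np.round((proj("top",b[list(s)]@Rz.T+[p[0],p[1],0])-o+.5)*8-.5).astype(int)],True,(0,0,255) if s[0] else (255,0,0))
    tiles.append(I[24:-64 or None,:][:290])
cv2.imwrite("pics/ov.png",np.vstack([np.hstack(tiles[:2]),np.hstack(tiles[2:])]))
T=dict(left=((211,133),[(50,37),(357,45),(343,362),(30,350)]),right=((109,201),[(444-392,28),(762-392,40),(735-392,363),(416-392,345)]))
for n,(o,c) in T.items():
    uv=(np.array(c)+.5)/5.6-.5+o
    P=back("top",uv,.014)[:,:2]
    a=(P[0]+P[1]-P[2]-P[3]);yaw=np.arctan2(a[1],a[0]);print(n," centre",P.mean(0).round(4),"yaw",np.degrees(yaw).round(2),"sides",[np.linalg.norm(P[i]-P[i-1]).round(4) for i in range(4)])
    Rz=R.from_euler("z",yaw).as_matrix()[:2,:2]
    print(" bays",(P.mean(0)+np.array([[-.023,.0345],[-.023,-.0345]])@Rz.T).round(4).tolist())
for n,z,uv in [("mug",.086,(393,190)),("bird",.02,(385,246)),("pot",.03,(302,136)),("clock",.2,(350,160)),("boxR",.15,(140,135))]: print(n,back("top",[uv],z).round(3))
E
python3 all.py
```

```text
L1 [ 0.5859  0.1901 -2.6948] -154.4 iou 0.912
R1 [ 0.4309  0.1328 -1.9367] -111.0 iou 0.911
R2 [ 0.4472 -0.0064  2.4522] 140.5 iou 0.95
L2 [ 0.435  -0.1482  2.5389] 145.5 iou 0.9
left  centre [0.5932 0.061 ] yaw -4.34 sides [np.float64(0.1423), np.float64(0.1388), np.float64(0.1433), np.float64(0.1395)]
 bays [[0.5729, 0.0972], [0.5677, 0.0284]]
right  centre [0.4325 0.3172] yaw -4.72 sides [np.float64(0.1402), np.float64(0.1434), np.float64(0.1422), np.float64(0.142)]
 bays [[0.4124, 0.3535], [0.4068, 0.2847]]
mug [[ 0.519 -0.278  0.086]]
bird [[ 0.391 -0.272  0.02 ]]
pot [[ 0.666 -0.082  0.03 ]]
clock [[ 0.569 -0.159  0.2  ]]
boxR [[0.648 0.277 0.15 ]]
```

View pics/ov.png

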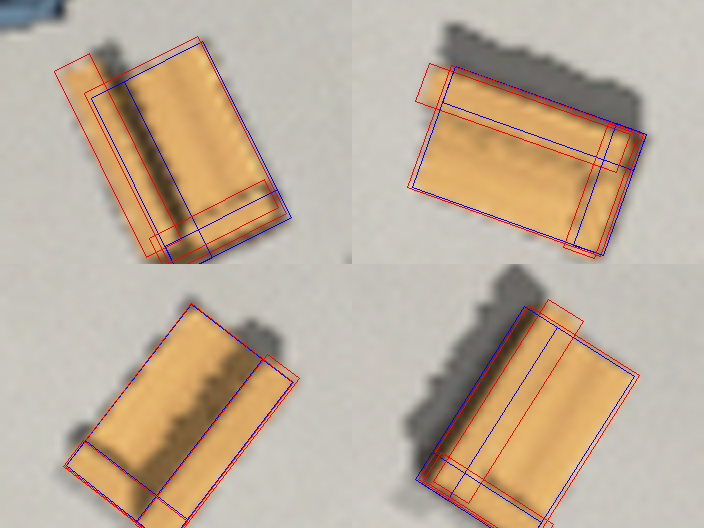

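Left tray is A (246,168) and right tray is B (144,236). The bracket at (194,173) is left, (219,233) right, (274,225) right and (332,228) left. The overlay agrees to about 2–3 mm, and the tray sides measure 139–143 mm against the given 142 × 143.

```bash
cat > plan.py <<'E'
from h import *
import sys,json
BR=dict(L1=(.5859,.1901,-2.695,1),R1=(.4309,.1328,-1.937,-1),R2=(.4472,-.0064,2.452,-1),L2=(.435,-.1482,2.539,1))
LT=np.radians(-4.34);RT=np.radians(-4.72)
BAY=dict(La=(.5729,.0972,LT),Lb=(.5677,.0284,LT),Ra=(.4124,.3535,RT),Rb=(.4068,.2847,RT))
def target(n,bay=None,flip=0):
    x,y,w,h=BR[n]
    if bay: x,y,w=BAY[bay]; w+=np.pi*flip
    return x+np.sin(w)*.014*h, y-np.cos(w)*.014*h, w
def go(x,y,z,yawx,half=None):
    """yawx: direction of tool x axis (bracket length), half: 0/1 pick which half turn, None nearest"""
    s=r.sense();q=s["tool_rot"];C=R.from_quat([*q[1:],q[0]])
    o=[]
    for k in(0,1):
        a=yawx+np.pi*k
        D=R.from_matrix(np.array([[np.cos(a),np.sin(a),0],[np.sin(a),-np.cos(a),0],[0,0,-1]]).T.T)
        o.append(((C.inv()*D),D))
    k=half if half is not None else int(np.argmin([t[0].magnitude() for t in o]))
    rv=o[k][0].as_rotvec();d=np.array([x,y,z])-s["tcp_pos"]
    print("half",k,"rotvec",rv.round(3),"| move if not rotated",C.inv().apply(d).round(4),"| after rotation",o[k][1].inv().apply(d).round(4),"world",d.round(4),"j7",s["joint_positions"][6].round(2),"t",s["time_s"])
E
cat > p.sh <<'E'
python3 -c "from plan import *
x,y,w=target($1); go(x,y,$2,w)"
E
bash p.sh '"R1"' .12;bash p.sh '"R1","Ra",0' .12;bash p.sh '"R1","Ra",1' .12
```

```text
half 0 rotvec [-1.000e-03 -1.000e-03 -1.428e+00] | move if not rotated [-0.4045 -0.4014  0.1111] | after rotation [ 0.34   -0.4574  0.1106] world [ 0.3053 -0.4813 -0.1106] j7 -0.09 t 0.1
half 1 rotvec [-0.001 -0.    -0.141] | move if not rotated [-0.3217 -0.1745  0.1109] | after rotation [-0.2939 -0.2182  0.1106] world [ 0.2749 -0.2416 -0.1106] j7 -0.09 t 0.1
half 0 rotvec [-0.001 -0.    -0.141] | move if not rotated [-0.3256 -0.2022  0.1109] | after rotation [-0.2939 -0.2462  0.1106] world [ 0.2726 -0.2695 -0.1106] j7 -0.09 t 0.1
```

The rows are not in the units I measure in: shifts go in shares of 62.5 mm. I convert before sending: -0.034 m is -0.544, 0.005 m is 0.08.

```bash
python3 jog.py '0.045,-0.544,-0.544,0.08,0,0,0;0.045,-0.544,-0.544,0,0,0,0;0.045,-0.544,-0.544,0,0,0,0;0.045,-0.544,-0.544,0,0,0,0;0.045,-0.544,-0.544,0,0,0,0;0.045,-0.544,-0.544,0,0,0,0;0.045,-0.544,-0.544,0,0,0,0;0.045,-0.544,-0.544,0,0,0,0' 60
python3 jog.py '0.045,-0.544,-0.544,0,0,0,0;0.045,-0.544,-0.544,0,0,0,0;0.045,-0.544,-0.544,0,0,0,0;0.045,-0.48,-0.432,0.32,0,0,0;0.045,0,0,0.32,0,0,-0.15;0.045,0,0,0.32,0,0,-0.15;0.045,0,0,0.32,0,0,-0.15;0.045,0,0,0.32,0,0,-0.15'
python3 jog.py '0.045,0,0,0,0,0,-0.15;0.045,0,0,0,0,0,-0.15;0.045,0,0,0,0,0,-0.15;0.045,0,0,0,0,0,-0.15;0.045,0,0,0,0,0,-0.15;0.045,0,0,0,0,0,-0.078;0.045,0,0,0,0,0,0'
bash p.sh '"R1"' .015
```

```text
time_s: 1.1
tcp_pos: [0.3441, 0.2823, 0.2262]
tool_rot: [-0.0, 0.112, 0.994, 0.0]
contact_force: [0.0, 0.1, 0.2]
grip_width: 0.0451
gripper_force: 0.0
time_s: 2.1
tcp_pos: [0.4434, 0.1287, 0.1254]
tool_rot: [-0.0, -0.189, 0.982, -0.0]
contact_force: [-0.3, 0.8, -0.6]
grip_width: 0.0456
gripper_force: 0.0
time_s: 2.98
tcp_pos: [0.4434, 0.1287, 0.1261]
tool_rot: [-0.0, -0.566, 0.824, 0.0]
contact_force: [0.1, -0.2, 0.7]
grip_width: 0.045
gripper_force: 0.0
half 0 rotvec [ 0.    -0.    -0.001] | move if not rotated [ 0.0007 -0.0009  0.1111] | after rotation [ 0.0007 -0.0008  0.1111] world [ 0.0005 -0.0009 -0.1111] j7 2.42 t 2.975
```

To row units: 0.04 m is 0.64, 0.02 m is 0.32.

```bash
python3 jog.py '0.045,0,-0.016,0.64,0,0,0;0.045,0,0,0.64,0,0,0;0.045,0,0,0.32,0,0,0;0.045,0,0,0.176,0,0,0;0.045,0,0,0,0,0,0;0,0,0,0,0,0,0;0,0,0,0,0,0,0;0,0,0,0,0,0,0' 60
python3 jog.py '0,0,0,0,0,0,0;0,0,0,0,0,0,0;0,0,0,-0.32,0,0,0;0,0,0,-0.64,0,0,0;0,0,0,-0.64,0,0,0;0,0,0,-0.48,0,0,0;0,0,0,0,0,0,0'
bash p.sh '"R1","Ra",1' .15;bash p.sh '"R1","Ra",0' .15
python3 -c "
from h import *
crop('top',180,190,260,250,8,'pics/g1.png')"
```

```text
time_s: 3.98
tcp_pos: [0.4451, 0.1288, 0.0161]
tool_rot: [0.001, -0.566, 0.824, 0.0]
contact_force: [-1.1, -0.2, 6.6]
grip_width: 0.0112
gripper_force: 59.1
time_s: 4.85
tcp_pos: [0.4458, 0.129, 0.1475]
tool_rot: [0.002, -0.566, 0.824, 0.0]
contact_force: [-1.5, 0.8, -1.5]
grip_width: 0.0111
gripper_force: 58.7
half 0 rotvec [0.    0.005 1.286] | move if not rotated [-0.1842  0.1077 -0.0021] | after rotation [ 0.0517  0.207  -0.0025] world [-0.0345  0.2106  0.0025] j7 2.41 t 4.85
half 1 rotvec [0.    0.005 1.286] | move if not rotated [-0.2111  0.1156 -0.002 ] | after rotation [ 0.0517  0.235  -0.0025] world [-0.0322  0.2385  0.0025] j7 2.41 t 4.85
```

View pics/g1.png

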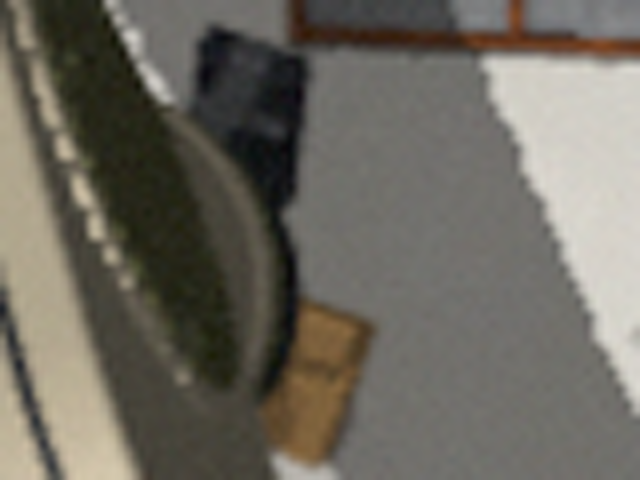

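The bracket is gripped (opening 11 mm, 59 N) and lifted; its ledge shows at about (220,238) in the full image.

To row units: 0.043 m is 0.688, 0.041 m is 0.656.

```bash
python3 jog.py '0,0,0,0,0,0,0.16;0,0,0,0,0,0,0.16;0,0,0,0,0,0,0.16;0,0,0,0,0,0,0.16;0,0,0,0,0,0,0.16;0,0,0,0,0,0,0.16;0,0,0,0,0,0,0.16;0,0,0,0,0,0.005,0.166'
python3 jog.py '0,0.16,0.656,0,0,0,0;0,0.16,0.656,0,0,0,0;0,0.16,0.656,0,0,0,0;0,0.16,0.656,0,0,0,0;0,0.1872,0.688,0,0,0,0;0,0,0,0.64,0,0,0;0,0,0,0,0,0,0;0,0,0,0,0,0,0'
bash p.sh '"R1","Ra",1' .022
```

```text
time_s: 5.9
tcp_pos: [0.4437, 0.1281, 0.1439]
tool_rot: [-0.003, 0.044, 0.999, -0.001]
contact_force: [1.1, -0.7, -1.8]
grip_width: 0.011
gripper_force: 58.6
time_s: 6.9
tcp_pos: [0.4101, 0.3383, 0.1058]
tool_rot: [-0.003, 0.041, 0.999, -0.0]
contact_force: [0.0, 0.2, -1.1]
grip_width: 0.0109
gripper_force: 58.6
half 0 rotvec [-0.001 -0.005 -0.001] | move if not rotated [-0.0015  0.0015  0.0838] | after rotation [-0.001   0.0014  0.0838] world [ 0.0012  0.0013 -0.0838] j7 0.78 t 6.9
```

```bash
python3 jog.py '0,-0.016,0.024,0.48,0,-0.005,0;0,0,0,0.48,0,0,0;0,0,0,0.24,0,0,0;0,0,0,0.136,0,0,0;0,0,0,0,0,0,0;0.03,0,0,0,0,0,0;0.03,0,0,0,0,0,0;0.03,0,0,0,0,0,0'
python3 jog.py '0.03,0,0,0,0,0,0;0.03,0,0,-0.32,0,0,0;0.03,0,0,-0.64,0,0,0;0.03,0,0,-0.64,0,0,0;0.04,0,0,-0.32,0,0,0'
bash p.sh '"R2"' .13
```

```text
time_s: 7.9
tcp_pos: [0.4109, 0.3406, 0.0224]
tool_rot: [0.0, 0.041, 0.999, 0.0]
contact_force: [-0.4, -0.8, 0.3]
grip_width: 0.0298
gripper_force: 0.0
time_s: 8.52
tcp_pos: [0.4113, 0.3409, 0.1443]
tool_rot: [0.001, 0.041, 0.999, 0.001]
contact_force: [0.0, -0.3, 0.1]
grip_width: 0.04
gripper_force: 0.0
half 0 rotvec [0.002 0.001 0.608] | move if not rotated [-0.0561 -0.3548  0.0137] | after rotation [-0.2486 -0.2592  0.0143] world [ 0.027  -0.3581 -0.0143] j7 0.76 t 8.525
```

To row units: -0.045 m is -0.72, -0.02 m is -0.32.

```bash
python3 jog.py '0.045,0,-0.72,0,0,0,0;0.045,-0.112,-0.72,0,0,0,0.1;0.045,-0.112,-0.72,0,0,0,0.1;0.045,-0.128,-0.72,0,0,0,0.1;0.045,-0.16,-0.72,0,0,0,0.1;0.045,-0.32,-0.72,0,0,0,0.1;0.045,-0.32,-0.72,0,0,0,0.1;0.045,0,0,0,0,0,0'
bash p.sh '"R2"' .016
```

```text
time_s: 9.52
tcp_pos: [0.3851, 0.0132, 0.1422]
tool_rot: [-0.0, 0.337, 0.941, 0.0]
contact_force: [-0.8, 0.9, -0.0]
grip_width: 0.0451
gripper_force: 0.0
half 0 rotvec [ 0.001 -0.     0.001] | move if not rotated [-0.0605  0.0102  0.1262] | after rotation [-0.0604  0.0104  0.1262] world [ 0.0532 -0.0304 -0.1262] j7 0.64 t 9.525
```

```bash
python3 jog.py '0.045,-0.48,0.08,0,0,0,0;0.045,-0.48,0.08,0,0,0,0;0.045,0,0,0.8,0,0,0;0.045,0,0,0.8,0,0,0;0.045,0,0,0.256,0,0,0;0.045,0,0,0.16,0,0,0;0.045,0,0,0,0,0,0'
bash p.sh '"R2"' .016
python3 jog.py '0,0,0,0,0,0,0;0,0,0,0,0,0,0;0,0,0,0,0,0,0;0,0,0,0,0,0,0;0,0,0,-0.32,0,0,0;0,0,0,-0.64,0,0,0;0,0,0,-0.64,0,0,0;0,0,0,-0.48,0,0,0'
bash p.sh '"R2","Rb",1' .15
```

```text
time_s: 10.4
tcp_pos: [0.4386, -0.0139, 0.016]
tool_rot: [-0.0, 0.334, 0.943, -0.0]
contact_force: [0.3, -0.1, 0.3]
grip_width: 0.0453
gripper_force: 0.0
half 0 rotvec [-0.001  0.     0.009] | move if not rotated [-0.0019 -0.0028  0.    ] | after rotation [-0.0019 -0.0027  0.    ] world [-0.0003 -0.0033 -0.    ] j7 0.98 t 10.4
time_s: 11.4
tcp_pos: [0.4389, -0.0141, 0.1481]
tool_rot: [0.001, 0.334, 0.942, 0.001]
contact_force: [0.4, 0.4, -0.4]
grip_width: 0.0109
gripper_force: 58.5
half 0 rotvec [ 0.001  0.002 -0.6  ] | move if not rotated [ 0.2054  0.2002 -0.0018] | after rotation [ 0.0566  0.2812 -0.0019] world [-0.0332  0.2849  0.0019] j7 0.8 t 11.4
```

```bash
python3 jog.py '0,0.48,0.48,0,0,0,-0.1;0,0.48,0.48,0,0,0,-0.1;0,0.48,0.48,0,0,0,-0.1;0,0.4,0.56,0,0,0,-0.1;0,0.4,0.64,0,0,0,-0.1;0,0,0.64,0,0,0,-0.1;0,0,0,0,0,0,0;0,0,0,0,0,0,0'
bash p.sh '"R2","Rb",1' .0215
```

```text
time_s: 12.4
tcp_pos: [0.3971, 0.2359, 0.146]
tool_rot: [-0.0, 0.042, 0.999, -0.0]
contact_force: [-0.3, -0.8, -0.1]
grip_width: 0.011
gripper_force: 58.5
half 0 rotvec [-0.001 -0.    -0.001] | move if not rotated [-0.0057  0.0355  0.1245] | after rotation [-0.0057  0.0354  0.1245] world [ 0.0086  0.0349 -0.1245] j7 0.87 t 12.4
```

To row units: 0.04 m is 0.64, 0.0355 m is 0.568.

```bash
python3 jog.py '0,-0.0592,0.568,0,0,0,0;0,0,0,0.64,0,0,0;0,0,0,0.64,0,0,0;0,0,0,0.4,0,0,0;0,0,0,0.192,0,0,0;0,0,0,0.12,0,0,0;0,0,0,0,0,0,0;0.03,0,0,0,0,0,0'
python3 jog.py '0.03,0,0,0,0,0,0;0.03,0,0,0,0,0,0;0.03,0,0,-0.32,0,0,0;0.03,0,0,-0.64,0,0,0;0.04,0,0,-0.64,0,0,0;0.045,0,0,-0.32,0,0,0'
bash p.sh '"L1"' .14
```

```text
time_s: 13.4
tcp_pos: [0.4042, 0.2719, 0.0222]
tool_rot: [0.0, 0.041, 0.999, 0.0]
contact_force: [-0.8, 0.3, -0.2]
grip_width: 0.0281
gripper_force: 0.0
time_s: 14.15
tcp_pos: [0.4043, 0.2722, 0.1438]
tool_rot: [0.001, 0.041, 0.999, 0.001]
contact_force: [-0.6, -0.9, -0.1]
grip_width: 0.0449
gripper_force: 0.0
half 0 rotvec [ 0.001  0.002 -0.528] | move if not rotated [-0.1807 -0.0549  0.004 ] | after rotation [-0.1283 -0.1385  0.0038] world [ 0.1756 -0.0695 -0.0038] j7 0.84 t 14.15
```

To row units: -0.04 m is -0.64, -0.0207 m is -0.3312.

```bash
python3 jog.py '0.045,-0.64,-0.192,0,0,0,0;0.045,-0.64,-0.192,0,0,0,0;0.045,-0.64,-0.192,0,0,0,0;0.045,-0.64,-0.192,0,0,0,0;0.045,-0.3312,-0.112,0,0,0,-0.13;0.045,0,0,0,0,0,-0.13;0.045,0,0,0,0,0,-0.13;0.045,0,0,0,0,0,-0.138'
python3 jog.py '0.045,0,0,0.64,0,0,0;0.045,0,0,0,0,0,0'
bash p.sh '"L1"' .016
python3 -c "
from h import *
crop('top',100,120,260,240,5,'pics/c1.png')"
```

```text
time_s: 15.15
tcp_pos: [0.5792, 0.2021, 0.1414]
tool_rot: [-0.0, -0.223, 0.975, -0.0]
contact_force: [-0.3, -0.0, -0.1]
grip_width: 0.0451
gripper_force: 0.0
time_s: 15.4
tcp_pos: [0.5773, 0.2015, 0.099]
tool_rot: [-0.003, -0.221, 0.975, -0.001]
contact_force: [0.2, -0.4, -0.2]
grip_width: 0.0451
gripper_force: 0.0
half 0 rotvec [-0.    -0.006 -0.   ] | move if not rotated [-0.0033  0.      0.083 ] | after rotation [-0.0028  0.      0.083 ] world [ 0.0026  0.0012 -0.083 ] j7 1.74 t 15.4
```

View pics/c1.png

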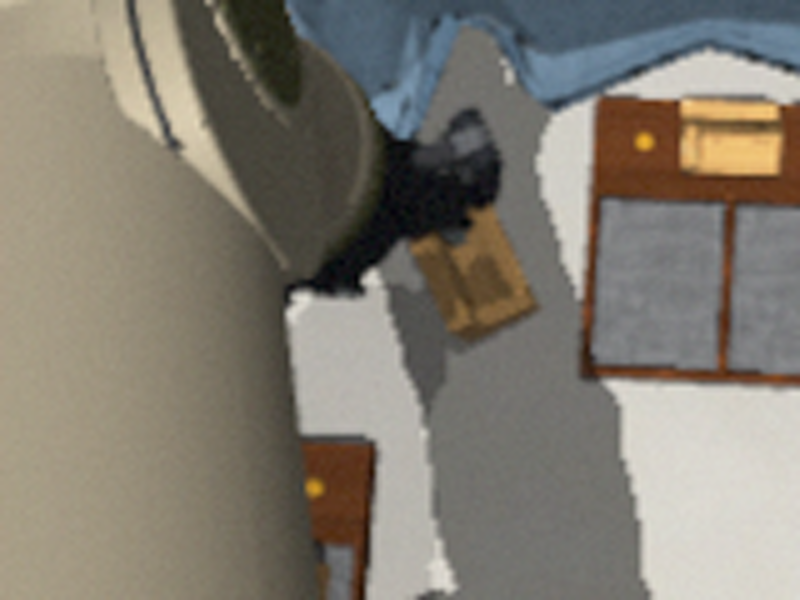

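The gripper is over the upright of L1 at about (191,170), and the way down is clear.

To row units: 0.04 m is 0.64, 0.025 m is 0.4.

```bash
python3 jog.py '0.045,-0.048,0,0.64,0,-0.005,0;0.045,0,0,0.4,0,0,0;0.045,0,0,0.192,0,0,0;0.045,0,0,0.08,0,0,0;0.045,0,0,0,0,0,0'
bash p.sh '"L1"' .016
python3 jog.py '0,0,0,0,0,0,0;0,0,0,0,0,0,0;0,0,0,0,0,0,0;0,0,0,0,0,0,0;0,0,0,-0.32,0,0,0;0,0,0,-0.64,0,0,0;0,0,0,-0.64,0,0,0;0,0,0,0,0,0,0'
bash p.sh '"L1","La",1' .12
```

```text
time_s: 16.08
tcp_pos: [0.5827, 0.2037, 0.0205]
tool_rot: [0.003, -0.221, 0.975, 0.001]
contact_force: [-0.3, -0.0, 0.6]
grip_width: 0.0451
gripper_force: 0.0
half 0 rotvec [-0.     0.006 -0.   ] | move if not rotated [0.003  0.0004 0.0044] | after rotation [0.003  0.0004 0.0045] world [-0.0029 -0.001  -0.0045] j7 1.77 t 16.075
time_s: 17.08
tcp_pos: [0.5837, 0.2039, 0.1241]
tool_rot: [0.006, -0.221, 0.975, 0.001]
contact_force: [0.5, 0.1, -1.3]
grip_width: 0.0108
gripper_force: 58.6
half 0 rotvec [0.003 0.011 0.522] | move if not rotated [ 0.0488 -0.0794  0.0036] | after rotation [ 0.0027 -0.0932  0.0041] world [-0.0098 -0.0927 -0.0041] j7 1.73 t 17.075
```

```bash
python3 jog.py '0,0,0,0,0,0,0.13;0,0,0,0,0,0,0.13;0,0,0,0,0,0,0.13;0,0,-0.48,0,0.003,0.008,0.132;0,0,-0.512,0,0,0,0;0,0,-0.512,0,0,0,0;0,0,0,0,0,0,0'
bash p.sh '"L1","La",1' .0262
```

```text
time_s: 17.95
tcp_pos: [0.5782, 0.1061, 0.1196]
tool_rot: [-0.002, 0.04, 0.999, -0.001]
contact_force: [-0.1, 0.2, -1.0]
grip_width: 0.0111
gripper_force: 58.6
half 0 rotvec [-0.003 -0.004 -0.005] | move if not rotated [0.0043 0.005  0.0934] | after rotation [0.0046 0.0048 0.0934] world [-0.0042  0.0051 -0.0934] j7 1.39 t 17.95
```

To row units: 0.04 m is 0.64, 0.03 m is 0.48.

```bash
python3 jog.py '0,0.024,0.08,0.64,0,0,0;0,0,0,0.48,0,0,0;0,0,0,0.24,0,0,0;0,0,0,0.136,0,0,0;0,0,0,0,0,0,0;0.03,0,0,0,0,0,0;0.03,0,0,0,0,0,0;0.03,0,0,0,0,0,0'
python3 jog.py '0.03,0,0,-0.32,0,0,0;0.03,0,0,-0.64,0,0,0;0.045,0,0,-0.64,0,0,0;0.045,0,0,-0.32,0,0,0'
bash p.sh '"L2"' .15
```

```text
time_s: 18.95
tcp_pos: [0.5773, 0.1146, 0.0264]
tool_rot: [-0.001, 0.038, 0.999, -0.0]
contact_force: [-0.5, -0.7, 0.3]
grip_width: 0.0297
gripper_force: 0.0
time_s: 19.45
tcp_pos: [0.5787, 0.1146, 0.15]
tool_rot: [0.0, 0.038, 0.999, 0.0]
contact_force: [0.1, 0.7, 0.0]
grip_width: 0.0449
gripper_force: 0.0
half 0 rotvec [0.    0.    0.526] | move if not rotated [ 1.162e-01 -2.609e-01 -1.000e-04] | after rotation [-0.0306 -0.2839  0.    ] world [-0.1357 -0.2513 -0.    ] j7 1.37 t 19.45
```

To row units: -0.051 m is -0.816, -0.05 m is -0.8.

```bash
python3 jog.py '0.045,0.48,-0.64,0,0,0,0;0.045,0.48,-0.64,0,0,0,0;0.045,0.48,-0.64,0,0,0,0;0.045,0.4192,-0.64,0,0,0,0;0.045,0,-0.8,0,0,0,0;0.045,0,-0.816,0,0,0,0.13;0.045,0,0,0,0,0,0.13;0.045,0,0,0,0,0,0.13'
python3 jog.py '0.045,0,0,0.64,0,0,0.136;0.045,0,0,0,0,0,0'
bash p.sh '"L2"' .016
python3 -c "
from h import *
crop('top',260,150,420,270,5,'pics/c2.png')"
```

```text
time_s: 20.45
tcp_pos: [0.4419, -0.1378, 0.148]
tool_rot: [-0.001, 0.234, 0.972, -0.0]
contact_force: [-0.7, -0.2, 0.3]
grip_width: 0.0449
gripper_force: 0.0
time_s: 20.7
tcp_pos: [0.4402, -0.1369, 0.1061]
tool_rot: [-0.003, 0.296, 0.955, -0.002]
contact_force: [-0.0, -0.8, 0.9]
grip_width: 0.0449
gripper_force: 0.0
half 0 rotvec [-0.005 -0.005  0.001] | move if not rotated [-0.0026  0.0022  0.0901] | after rotation [-0.0021  0.0017  0.0901] world [ 0.0027  0.0002 -0.0901] j7 1.25 t 20.7
```

View pics/c2.png

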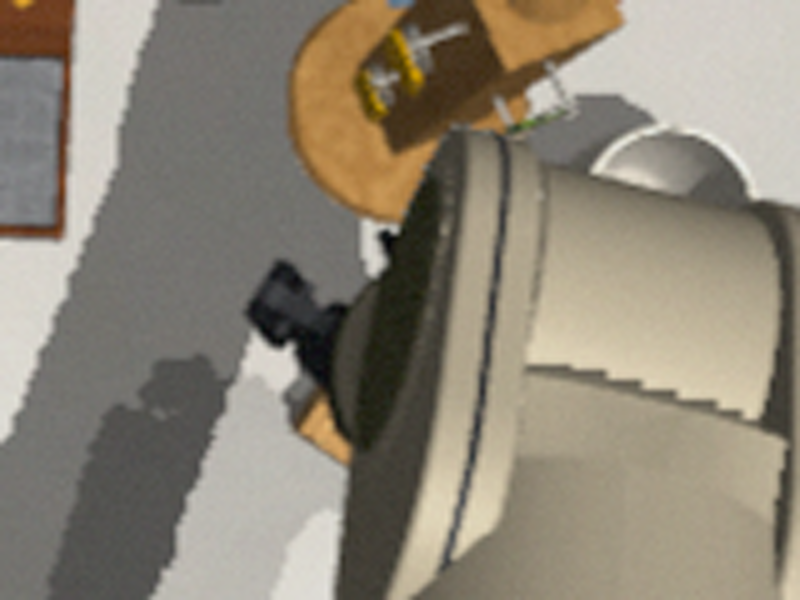

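The arm reaches in from the −y side, so the forearm lies over the mug and bird. I'll check its height from the side camera before going down.

```bash
python3 -c "
from h import *
crop('side',220,60,420,210,4,'pics/s1.png')"
```

```text
(no output)
```

View pics/s1.png

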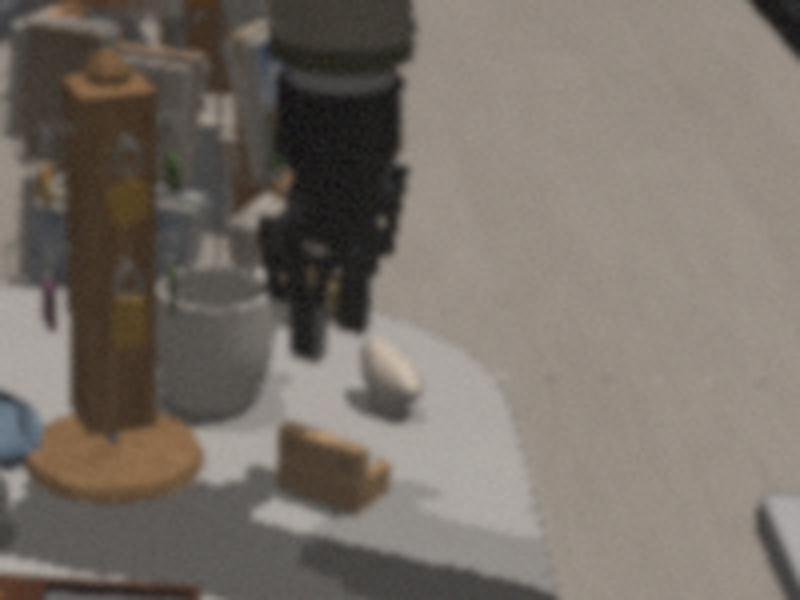

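The wrist flange is well above the mug rim (clearance over 0.15 m), so it is safe to descend.

```bash
python3 jog.py '0.045,-0.016,0.016,0.64,-0.004,-0.004,0;0.045,0,0,0.48,0,0,0;0.045,0,0,0.192,0,0,0;0.045,0,0,0.096,0,0,0;0.045,0,0,0,0,0,0'
bash p.sh '"L2"' .016
python3 jog.py '0,0,0,0,0,0,0;0,0,0,0,0,0,0;0,0,0,0,0,0,0;0,0,0,0,0,0,0;0,0,0,-0.32,0,0,0;0,0,0,-0.64,0,0,0;0,0,0,-0.64,0,0,0;0,0,0,-0.32,0,0,0'
bash p.sh '"L2","Lb",1' .14
```

```text
time_s: 21.42
tcp_pos: [0.4437, -0.1367, 0.0196]
tool_rot: [0.001, 0.296, 0.955, 0.0]
contact_force: [-0.1, 0.5, -1.1]
grip_width: 0.0448
gripper_force: 0.0
half 0 rotvec [0.002 0.003 0.001] | move if not rotated [ 0.0007 -0.0004  0.0036] | after rotation [ 0.0007 -0.0004  0.0036] world [-0.0008  0.     -0.0036] j7 1.39 t 21.425
time_s: 22.42
tcp_pos: [0.4435, -0.1368, 0.1408]
tool_rot: [0.002, 0.296, 0.955, 0.001]
contact_force: [0.9, -0.5, -0.9]
grip_width: 0.0108
gripper_force: 58.9
half 0 rotvec [ 0.002  0.004 -0.526] | move if not rotated [-0.0018  0.2186  0.0015] | after rotation [-0.1114  0.1881  0.0008] world [ 0.1253  0.1792 -0.0008] j7 1.21 t 22.425
```

To row units: 0.045 m is 0.72, 0.0436 m is 0.6976.

```bash
python3 jog.py '0,0,0.64,0,0,0,0;0,0,0.72,0,0,0,0;0,0,0.72,0,0,0,0;0,0,0.72,0,0,0,0;0,0,0.6976,0,0,0,-0.13;0,0,0,0,0,0,-0.13;0,0,0,0,0,0,-0.13;0,0,0,0,0,0,-0.136'
python3 jog.py '0,0,0,0,0,0,0'
bash p.sh '"L2","Lb",1' .0257
```

```text
time_s: 23.42
tcp_pos: [0.5664, 0.0436, 0.1389]
tool_rot: [0.001, 0.036, 0.999, -0.0]
contact_force: [-0.1, 0.0, -0.1]
grip_width: 0.0108
gripper_force: 58.9
time_s: 23.55
tcp_pos: [0.5665, 0.0435, 0.139]
tool_rot: [0.001, 0.038, 0.999, 0.0]
contact_force: [0.7, 0.6, -0.6]
grip_width: 0.0109
gripper_force: 58.9
half 0 rotvec [ 0.     0.002 -0.001] | move if not rotated [-0.0021 -0.0009  0.1133] | after rotation [-0.0024 -0.0009  0.1133] world [ 0.0023 -0.0011 -0.1133] j7 1.48 t 23.55
```

To row units: 0.04 m is 0.64, 0.02 m is 0.32.

```bash
python3 jog.py '0,-0.032,-0.016,0.64,0,0,0;0,0,0,0.64,0,0,0;0,0,0,0.32,0,0,0;0,0,0,0.2128,0,0,0;0,0,0,0,0,0,0;0.03,0,0,0,0,0,0;0.03,0,0,0,0,0,0;0.03,0,0,0,0,0,0'
python3 jog.py '0.03,0,0,-0.32,0,0,0;0.03,0,0,-0.64,0,0,0;0.03,0,0,-0.64,0,0,0;0.03,0,0,-0.8,0,0,0;0.03,0.8,-0.32,0,0,0,0;0.03,0.8,-0.48,0,0,0,0;0.03,0.32,-0.8,0,0,0,0;0.03,0,-0.8,0,0,0,0'
python3 -c "
from h import *
im=r.capture('top');cv2.imwrite('pics/top1.png',im);cv2.imwrite('pics/side1.png',r.capture('side'))
crop('top',100,125,290,275,4,'pics/e1.png',im)"
```

```text
time_s: 24.55
tcp_pos: [0.569, 0.0425, 0.0262]
tool_rot: [0.001, 0.038, 0.999, 0.0]
contact_force: [0.1, 0.4, -0.7]
grip_width: 0.0297
gripper_force: 0.0
time_s: 25.55
tcp_pos: [0.4362, -0.0991, 0.1768]
tool_rot: [0.002, 0.038, 0.999, 0.001]
contact_force: [1.2, 0.1, 0.9]
grip_width: 0.0296
gripper_force: 0.0
```

View pics/e1.png

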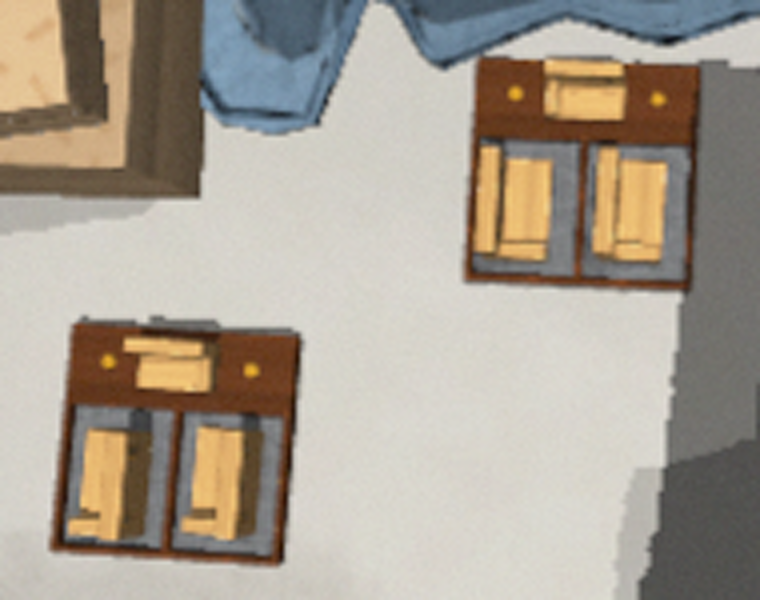

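All four are in their bays. The hands match: facing the lip, the ledges in the left tray are on the left and in the right tray on the right. Next I measure the offsets.

Run:
```python
from fit import *
from plan import BAY
im=cv2.imread("pics/top1.png")
for b,h,c in(("La",1,(228,177)),("Lb",1,(257,176)),("Ra",-1,(128,246)),("Rb",-1,(154,246))):
    p,i=fit(im,c,h,BAY[b][2]+np.pi,z=.005,S=28)
    a=BAY[b][2];d=R.from_euler("z",-a).as_matrix()[:2,:2]@(p[:2]-BAY[b][:2])
    print(b,"offset mm",(d*1e3).round(1),"yaw err",round(p[2]-a-np.pi,3),"iou",round(i,3))
```

```text
La offset mm [-2.4  8. ] yaw err -0.029 iou 0.912
Lb offset mm [ 1.7 10.5] yaw err -0.195 iou 0.8
Ra offset mm [-4.2  4.6] yaw err -0.036 iou 0.784
Rb offset mm [1. 4.] yaw err -0.043 iou 0.798
```

Run:
```python
from h import *
T=dict(L=(.5932,.061,-4.34),R=(.4325,.3172,-4.72))
for n,t,c,z,e in [("La ledge y","L",(549,210),.013,14.5),("La upr y","L",(477,200),.05,54.5),("Lb ledge y","L",(664,212),.013,-54.5),("Lb upr y","L",(596,200),.05,-14.5),
 ("Ra ledge y","R",(85,470),.013,54.5),("Ra upr y","R",(126,485),.05,14.5),("Rb ledge y","R",(197,470),.013,-14.5),("Rb upr y","R",(240,485),.05,-54.5),
 ("La x","L",(490,147),.05,9),("La x","L",(485,256),.05,-55),("Lb x","L",(607,147),.05,9),("Lb x","L",(603,256),.05,-55),
 ("Ra x","R",(117,430),.05,9),("Ra x","R",(110,541),.05,-55),("Rb x","R",(232,427),.05,9),("Rb x","R",(226,538),.05,-55),
 ("Ldivider y","L",(583,210),.014,0),("L lwall","L",(470,240),.014,69),("Rdivider","R",(172,480),.014,0)]:
    P=back("top",[(np.array(c)+.5)/4-.5+[100,125]],z)[0];x,y,a=T[t]
    d=R.from_euler("z",-a,degrees=True).as_matrix()[:2,:2]@(P[:2]-[x,y])*1e3
    print(n,d.round(1),"err",(d["y" in n or "d" in n or "w" in n]-e).round(1))
```

```text
La ledge y [-24.3  20.1] err [[-38.8   5.6]]
La upr y [-25.4  59.8] err [[-79.9   5.3]]
Lb ledge y [-22.3 -51.9] err [[32.2  2.6]]
Lb upr y [-22.2 -11.8] err [[-7.7  2.7]]
Ra ledge y [-20.7  56.1] err [[-75.2   1.6]]
Ra upr y [-26.   15.1] err [[-40.5   0.6]]
Rb ledge y [-16.8 -13.9] err [[-2.3  0.6]]
Rb upr y [-22.2 -53. ] err [[32.3  1.5]]
La x [ 7.2 53.9] err []
La x [-59.1  53. ] err []
Lb x [ 10.3 -16.8] err []
Lb x [-55.8 -17.8] err []
Ra x [ 6.1 23.4] err []
Ra x [-59.3  21.7] err []
Rb x [ 11.7 -45.4] err []
Rb x [-53.6 -47.3] err []
Ldivider y [-23.5  -1.3] err [[-23.5  -1.3]]
L lwall [-45.5  68.4] err [[-114.5   -0.6]]
Rdivider [-23.7   0.8] err [[-23.7   0.8]]
```

All offsets are within 6 mm of the bay centres (limit 12.5), flat and clear of the walls. The arm is up and free.

```bash
python3 jog.py '0.03,0,0,0,0,0,0;0.03,0,0,0,0,0,0'; python3 -c "
from bench import r
print(r.finish_job())"
```

```text
time_s: 25.9
tcp_pos: [0.4377, -0.097, 0.1758]
tool_rot: [0.001, 0.037, 0.999, 0.0]
contact_force: [0.7, 0.6, -0.2]
grip_width: 0.0301
gripper_force: 0.0
the job is handed in; nothing more can be done
None
```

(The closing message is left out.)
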